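Close the membrane filtration cell

ROBOT

A 6-joint arm with a two-finger parallel gripper is mounted at the origin on the work surface. World frame = base frame: x ahead of the robot, y to its left, z up, the work surface at z = 0. Lengths are in m, angles in rad, forces in N, time in s.
With the tool pointing down it reaches from about 0.3 to 0.875 m from the base axis. Payload 6.4 kg.
Tool frame: the origin (TCP) lies between the finger pads; the fingertips stand 19 mm ahead of it and the grasp point (between the pads) is the TCP; z points along the fingers, y is the direction in which the jaws open and shut (so a half turn about z gives the same grasp; the last joint's range is limited). The gripper opens to 85 mm and grips with 20 to 120 N. Pads are 22 mm wide; open, the fingers measure 114 mm over their backs; the gripper's body (76 mm by 85 mm) begins 54 mm behind the grasp point. The pads swing forward as they close: fully open they stand 13 mm farther back than shut.
Start: joints at [1.122, 0.181, 1.607, -0, 1.354, -0.206], TCP at [0.138, 0.558, 0.25] pointing down, gripper open.
Joint ranges: [-2.99, 2.99], [-0.89, 2.07], [0.3, 2.58], [-1.14, 4.28], [0, 2.63], [-3.12, 3.12]. Speed limits (rad/s): [2.57, 2.57, 3.01, 3.14, 3.14, 3.14].

INTERFACE

Orientations are given as a unit quaternion [w, x, y, z].
In Python, from bench import * gives the robot as it stands.
- The arm moves only by the tool apply_moves, never from a script. Its argument "moves" is a list that holds one entry, the list of rows, each a list of 7 numbers: the shift along the tool's x, y, z in cm, then the turn, a rotation vector about the tool's x, y, z in rad, then the opening, from 0 (shut) to 1 (fully open). A call has 1 to 8 rows; each row is the pose to reach, as a shift and turn from the pose commanded when the call began, along the tool's axes at that moment; what a row does not reach only later rows make up. A row lasts 1/10 s, in which the tool goes at most 50 mm and 8.59 degrees, less where a joint would pass 70% of its speed; a pose out of reach is approached as far as the arm can. A call with a gripper value outside its range is refused whole. The fingers move at their own pace and stop on an object; the grip force is fixed at half the most. Time passes only in rows, so rows that repeat a pose let the fingers close. It gives the time, the measured TCP pose, the force and the opening at its end, in the units of the state.
- get_obs(): the state, without advancing time (a new reading comes with each control period).
- camera(name): name is "scene" or "top" or "wrist"; returns the picture (400x640x3 uint8, red, green, blue); there is no depth.
- get_calibration(name): a dict with "vertical_fov" (degrees; the focal length in pixels is half the picture's height over the tangent of half this angle, whatever the lens; pixels are square), "cx", "cy" (the principal point, pixels), "k1" (the pictures are not rectified: a ray, as slopes to the right and down, at radius r is drawn at 1 + k1 r^2 times it, then the intrinsics apply), "R" (3x3) and "t" (3): a world point X has camera coordinates R X + t. Camera axes: x right, y down, z forward; pixel columns grow to the right and rows downward; lengths in m; the calibration is good to about 2 mm. A picture is of the moment at which its call begins: read the wrist's pose just before it. get_calibration takes no time and is no camera call; for the wrist camera it gives the pose at the moment of the call.
- hand_in(): hands the job in, once; it reports no verdict.
The state is a dict: "time_s": time; "q": joint angles; "dq": joint speeds; "joint_efforts": joint torques, N m; "eef_pos": TCP position; "eef_rot": TCP orientation; "wrist_force": force on the tool from outside, world axes, zero at the start; "torque": the same for the moment, N m; "opening": opening from 0.0 (shut) to 1.0 (fully open).
Only numpy, scipy, OpenCV 4.12 (cv2) and the standard library are available. Lean on these libraries where they do the work, as an engineer would, in place of code of your own. Each camera call takes 0.05 s, during which the arm holds its last target. There are 200 camera calls.

TASK

Push the blue filter cassette into the filtration cell by its orange tab until the spring detent draws it fully home. Then turn the three clamp bolt knobs clockwise to their end stops, the red centre one first and then the two black outer ones in either order, and let go. Leave the flasks and the amber jar standing where they are.

Things in the scene. Friction and masses are not known exactly. Their poses are not given: they have to be found in the camera images.
- cell: fixed filtration cell; origin: on the table below the centre knob; its y axis is its long direction, towards the end where the cassette enters; z up. Aluminium base x -75 to 75, y -170 to 290 mm, 18 mm thick; steel clamp plate x -73 to 73, y -155 to 155 mm, top 80 mm high, with three knobs in a row along y at y = 110 (left), 0 (centre), -110 mm (right). Brass stubs stick out 24 mm at its -x side.
- plunger_top (a point): top of the brass detent plunger on the clamp plate at x -40, y 142 mm of the cell, in a black collar 20 mm across; at most 97 mm high; keep clear
- cassette (a joint): slide of the blue cassette: m, 0 = pulled out, 0.07 = fully home at a hard stop; grows along the cell's -y. Starts at 0 to 0.03. Friction about 2 N; from 0.05 to 0.061 the detent resists with up to about 5 N more; past about 0.064 it draws the cassette home by itself and holds it there (about 6 N to pull it out).
- tab_top (a point): middle of the top edge of the cassette's upright orange push tab, 113 mm above the table; axes as the cell's. Tab 75 mm wide (x), 12 mm thick (y, 6 mm either side of this point), from 113 down to 28 mm high; push its outer face, which looks along the cell's +y. With the cassette home this point is at x 0, y 190 mm of the cell. Nothing stands outside the tab.
- knob_left (a joint): black left clamp bolt knob, turns on a vertical axis: rad, 0 = loose, 1.5 = tight at its solid end stop; grows clockwise seen from above. Starts at 0 to 0.45: one grasp and turn of at most 1.5 rad tightens it. It does not rise or sink, stays where left, takes about 0.15 N m. At 0 its bar lies (to 4 degrees) across the cell, at 1.5 exactly along it.
- knob_left_grip (a point): grip point on the axis of the black left knob, 116 mm above the table; x runs along the bar, z up. The bar is 78 mm long, 16 mm wide, centred on the axis, spans heights 93 to 125 mm and stands on a round steel hub (46 mm across, 81 to 93 mm high).
- knob_centre (a joint): red centre clamp bolt knob, turns on a vertical axis: rad, 0 = loose, 1.5 = tight at its solid end stop; grows clockwise seen from above. Starts at 0 to 0.45: one grasp and turn of at most 1.5 rad tightens it. It does not rise or sink, stays where left, takes about 0.15 N m. At 0 its bar lies (to 4 degrees) across the cell, at 1.5 exactly along it.
- knob_centre_grip (a point): grip point on the axis of the red centre knob, 116 mm above the table; x runs along the bar, z up. The bar is 78 mm long, 16 mm wide, centred on the axis, spans heights 93 to 125 mm and stands on a round steel hub (46 mm across, 81 to 93 mm high).
- knob_right (a joint): black right clamp bolt knob, turns on a vertical axis: rad, 0 = loose, 1.5 = tight at its solid end stop; grows clockwise seen from above. Starts at 0 to 0.45: one grasp and turn of at most 1.5 rad tightens it. It does not rise or sink, stays where left, takes about 0.15 N m. At 0 its bar lies (to 4 degrees) across the cell, at 1.5 exactly along it.
- knob_right_grip (a point): grip point on the axis of the black right knob, 116 mm above the table; x runs along the bar, z up. The bar is 78 mm long, 16 mm wide, centred on the axis, spans heights 93 to 125 mm and stands on a round steel hub (46 mm across, 81 to 93 mm high).
- flask_a: loose clear conical flask, 84 mm across the foot, 128 mm high, bystander; origin: centre of its underside, z up
- flask_b: loose green-tinted conical flask, 84 mm across the foot, 128 mm high, bystander; origin: centre of its underside, z up
- reagent: loose amber jar with white cap, 68 mm across, 125 mm high, bystander; origin: centre of its underside, z up

How it is judged:
On the way, in this order (a step that is already met when the one before it is completed fails the run):
1. the cassette is home in its detent (value of joint cassette above 0.066 m), for 0.2 s.
2. the red centre knob is at its end stop (value of joint cassette above 0.066 m and value of joint knob_centre above 1.42 rad), for 0.2 s.
3. one outer knob is at its end stop (value of joint any of knob_left, knob_right above 1.42 rad), for 0.2 s.
4. both outer knobs are at their end stops (value of joint each of knob_left, knob_right above 1.42 rad), for 0.2 s.
At the end, for the whole second after the job is handed in: The cassette slide reads over 0.066 m (within 4 mm of its stop), all three knobs read over 1.42 rad (within 0.08 rad of their stops), and the two flasks and the jar stand at rest, upright within 0.2 rad, within 30 mm of where they were (all of step 2 and all of step 4 and distance of each of flask_a, flask_b, reagent from where it was at the start of the episode below 0.03 m and angle between each of flask_a, flask_b, reagent's own z axis and vertical below 0.2 rad and linear speed of each of flask_a, flask_b, reagent below 0.02 m/s); the robot touches nothing.
It fails at once if a knob is tightened (past 1 rad) before the cassette is home (value of joint cassette below 0.06 m and value of joint any of knob_left, knob_centre, knob_right above 1 rad).
It fails at once if an outer knob is tightened (past 1 rad) before the centre knob has been (1.35 rad) (value of joint knob_centre below 1.35 rad and value of joint any of knob_left, knob_right above 1 rad).
It fails at once if a flask or the jar is moved more than 40 mm or tipped (distance of any of flask_a, flask_b, reagent from where it was at the start of the episode above 0.04 m or angle between any of flask_a, flask_b, reagent's own z axis and vertical above 0.4 rad).
It also fails if it takes over 66 s, if anything falls off the work surface, if the arm or the gripper's body presses on something with over 40 N, if the wrist force passes 120 N, or if a joint passes its speed limit or range.

## Working session

There is one attempt and no reset: what is moved stays moved. The work goes in short steps, Python scripts to look and compute and a tool call to move; the robot and the scene stay as the last step left them, time stands still between calls to the robot, and variables do not carry over. Pictures are saved under pics/ and viewed, about 8 in all and at most 12, crops included, and the job is handed in when it is done.

Besides the shell and the picture viewer there is one more tool, called after ">>>" by a JSON object that holds its "api" and its "payload", one argument or row to a line. apply_moves: Moves the arm, as the interface text tells. Its arguments: {"type":"object","properties":{"moves":{"type":"array","items":{"type":"array","items":{"type":"array","items":{"type":"number"}}}}},"required":["moves"]}

```bash
mkdir -p pics; python3 - <<'E'
from bench import *
import cv2,numpy as np
for n in ("top","scene"):
    cv2.imwrite(f"pics/{n}0.png",camera(n)[:,:,::-1])
    print(n,get_calibration(n))
print(get_obs())
E
```

```text
top {'vertical_fov': 48.58253227208137, 'cx': 319.30472320373553, 'cy': 206.030202397991, 'k1': -0.023034565653439348, 'R': array([[ 0.1909143 , -0.98159232,  0.00531416],
       [-0.96033834, -0.18789589, -0.20602282],
       [ 0.20322893,  0.03422931, -0.97853276]]), 't': array([-0.13977664,  0.54582786,  0.85242194])}
scene {'vertical_fov': 49.349558866092764, 'cx': 323.39745747419516, 'cy': 202.4435109692305, 'k1': -0.038377071952353486, 'R': array([[-0.64256201,  0.76622082,  0.00443991],
       [ 0.54650573,  0.46235238, -0.69825623],
       [-0.53707127, -0.44624649, -0.71583414]]), 't': array([ 0.39864038, -0.21685259,  1.35450148])}
{'time_s': 0.1, 'q': array([ 1.12170800e+00,  1.81488205e-01,  1.60791598e+00, -2.76550606e-05,
        1.35379890e+00, -2.06292440e-01]), 'dq': array([ 0.00183607, -0.00123651, -0.00112059, -0.00027262,  0.0027645 ,
        0.00063794]), 'joint_efforts': array([ 9.79544675e-04, -4.45878625e+01, -3.52235842e+01, -2.84912867e-04,
        4.14529597e-03,  3.02471256e-05]), 'eef_pos': array([0.13801688, 0.5577026 , 0.2494583 ]), 'eef_rot': array([-2.46382139e-04,  1.21096972e-01,  9.92640355e-01, -7.66714506e-04]), 'wrist_force': array([ 0.89701995,  1.14536743, -0.3445331 ]), 'torque': array([-0.02733491, -0.0280612 , -0.0271806 ]), 'opening': 1.0010836039783169}
```

View pics/top0.png

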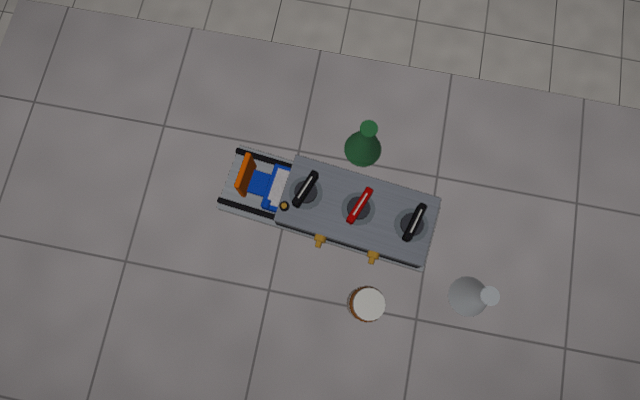

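View pics/scene0.png

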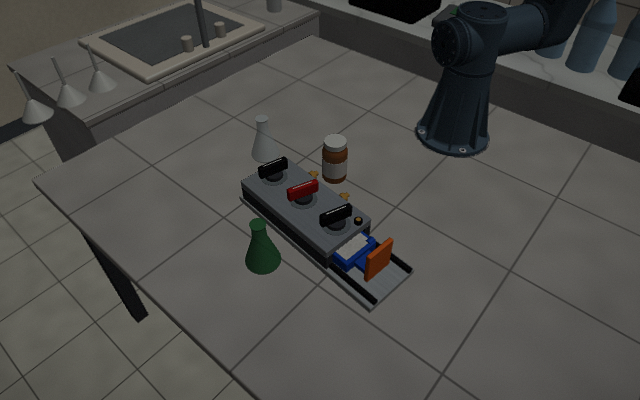

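```bash
cat > h.py <<'E'
from bench import *
import cv2,numpy as np
def ray(c,px):
    px=np.atleast_2d(np.array(px,float)); f=200/np.tan(np.radians(c["vertical_fov"]/2))
    d=(px-[c["cx"],c["cy"]])/f; s=d.copy()
    for _ in range(8): s=d/(1+c["k1"]*(s**2).sum(1,keepdims=True))
    R=c["R"];return -R.T@c["t"], np.c_[s,np.ones(len(s))]@R
def plane(c,px,z):
    o,d=ray(c,px); return (o+d*((z-o[2])/d[:,2])[:,None])[:,:2]
def proj(c,X):
    p=np.atleast_2d(X)@c["R"].T+c["t"]; s=p[:,:2]/p[:,2:]; f=200/np.tan(np.radians(c["vertical_fov"]/2))
    return s*(1+c["k1"]*(s**2).sum(1,keepdims=True))*f+[c["cx"],c["cy"]]
def mask(im,lo,hi):
    return cv2.inRange(cv2.cvtColor(im,cv2.COLOR_RGB2HSV),np.array(lo),np.array(hi))
def blobs(m,amin=40):
    cs,_=cv2.findContours(m,cv2.RETR_EXTERNAL,cv2.CHAIN_APPROX_NONE)
    return sorted([c for c in cs if cv2.contourArea(c)>amin],key=cv2.contourArea,reverse=True)
E
python3 - <<'E'
from h import *
c=get_calibration("top"); im=cv2.imread("pics/top0.png")[:,:,::-1].copy()
print("cam",-c["R"].T@c["t"])
K=plane(c,[[297,155],[441,197],[420,268],[275,222]],.08); print("plate",K)
for n,lo,hi,z in (("orange",(5,150,60),(18,255,255),.113),("red",(0,150,60),(4,255,255),.125),("black",(0,0,0),(180,255,35),.125),("blue",(100,120,40),(125,255,255),.05)):
    for b in blobs(mask(im,lo,hi))[:5]:
        r=cv2.minAreaRect(b); bx=cv2.boxPoints(r); print(n,np.round(r[0]),np.round(r[1],1),plane(c,[r[0]],z).round(4),plane(c,bx,z).round(3).tolist())
for n,p in (("green",(362,150)),("jar",(366,305)),("clear",(466,297))): print(n,plane(c,[p],.03))
cv2.imwrite("pics/crop.png",cv2.resize(im[130:280,205:455],None,fx=3.2,fy=3.2,interpolation=cv2.INTER_CUBIC)[:,:,::-1])
E
```

```text
cam [ 0.37762798 -0.06382268  0.94731858]
plate [[ 0.65392199  0.03180348]
 [ 0.62310992 -0.2706343 ]
 [ 0.47431122 -0.24959094]
 [ 0.5090835   0.04662389]]
orange [245. 174.] [14.3 43.2] [[0.5861 0.12  ]] [[0.546, 0.138], [0.632, 0.13], [0.627, 0.102], [0.542, 0.11]]
red [359. 205.] [ 8.2 40.5] [[ 0.5643 -0.1086]] [[0.531, -0.087], [0.604, -0.117], [0.598, -0.131], [0.525, -0.101]]
black [414. 222.] [ 9.7 41.2] [[ 0.5525 -0.2164]] [[0.517, -0.197], [0.594, -0.219], [0.589, -0.236], [0.512, -0.214]]
black [305. 189.] [ 9.8 40. ] [[ 0.5764 -0.0018]] [[0.543, 0.02], [0.617, -0.006], [0.61, -0.024], [0.537, 0.002]]
black [245. 208.] [58.5  4.8] [[0.518 0.102]] [[0.52, 0.158], [0.529, 0.158], [0.516, 0.046], [0.507, 0.047]]
black [270. 160.] [42.3  5. ] [[0.6191 0.0768]] [[0.619, 0.118], [0.629, 0.118], [0.62, 0.035], [0.61, 0.036]]
blue [267. 184.] [34.3 47.5] [[0.5887 0.0844]] [[0.544, 0.125], [0.645, 0.115], [0.634, 0.043], [0.534, 0.054]]
green [[ 0.7082748  -0.09911958]]
jar [[ 0.38532136 -0.16359133]]
clear [[ 0.43955888 -0.36135098]]
```

View pics/crop.png

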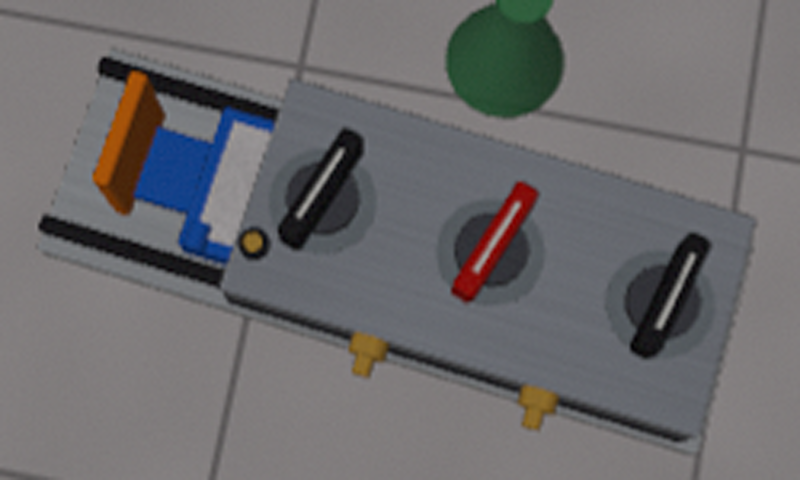

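```bash
python3 - <<'E'
from h import *
c=get_calibration("top"); im=cv2.imread("pics/top0.png")[:,:,::-1].copy()
P={"L":[(343,150),(303,215)],"C":[(520,208),(475,270)],"R":[(690,240),(650,315)]}
hsv=cv2.cvtColor(im,cv2.COLOR_RGB2HSV);ctr={}
for n,e in P.items():
    e=np.array(e)/3.2+[205,130]-.4
    m=np.zeros(im.shape[:2],np.uint8); cv2.line(m,*[tuple(int(round(v)) for v in p) for p in e],255,4)
    g=im[:,:,1].astype(float)*(m>0); g[g<75]=0   # white inlay: bright in green too
    ys,xs=np.nonzero(g); w=g[ys,xs]; px=np.c_[xs,ys]
    W=plane(c,px,.125); mu=np.average(W,axis=0,weights=w); v=np.linalg.svd((W-mu)*np.sqrt(w)[:,None],full_matrices=False)[2][0]
    t=(W-mu)@v; ctr[n]=mu; print(n,mu.round(4),len(w),"ang",np.degrees(np.arctan2(v[1],v[0])).round(1),np.ptp(t).round(3), plane(c,e,.125).mean(0).round(4))
d=ctr["L"]-ctr["R"]; print("L-R",d,np.linalg.norm(d)); u=d/np.linalg.norm(d)
C=sum(ctr.values())/3; print("C",C,"u",u,"home",C+.19*u,"yaw x",np.degrees(np.arctan2(-u[0],u[1])))
t=np.array([(133,72),(95,180),(157,78),(122,190)])/3.2+[205,130]-.4
T=plane(c,t,.113);print("tab",T); print("rel y",(T-C)@u,"x",(T-C)@[u[1],-u[0]])
E
```

```text
L [ 5.802e-01 -4.000e-04] 56 ang 158.7 0.048 [ 0.5807 -0.002 ]
C [ 0.5674 -0.1096] 55 ang 158.2 0.049 [ 0.5667 -0.1104]
R [ 0.573  -0.2215] 9 ang 175.8 0.027 [ 0.5634 -0.2146]
L-R [0.00713974 0.22109667] 0.22121192070212398
C [ 0.57353039 -0.11053158] u [0.03227558 0.99947901] home [0.57966275 0.07936943] yaw x -1.8495754519512588
tab [[0.63000587 0.12789912]
 [0.55851678 0.13507911]
 [0.62905972 0.11249813]
 [0.55556742 0.11757129]]
rel y [0.24012925 0.24499816 0.22470575 0.22740426] x [ 0.04875057 -0.02293302  0.04830198 -0.02531577]
```

```bash
cat >> h.py <<'E'
from scipy.spatial.transform import Rotation as Rn
def go(p,deg):
    "row (cm, rad) from the present pose to TCP p, pointing down, jaw axis at deg in the world"
    o=get_obs(); w,x,y,z=o["eef_rot"]; R=Rn.from_quat([x,y,z,w]).as_matrix()
    a=np.radians(deg); T=np.array([[-np.sin(a),np.cos(a),0],[np.cos(a),np.sin(a),0],[0,0,-1.]])
    return (R.T@(np.array(p)-o["eef_pos"])*100).round(2).tolist(), Rn.from_matrix(R.T@T).as_rotvec().round(3).tolist()
def cell(x,y,C=(.5672,-.110),yaw=-6.5):
    a=np.radians(yaw); return np.array(C)+x*np.array([np.cos(a),np.sin(a)])+y*np.array([-np.sin(a),np.cos(a)])
E
python3 - <<'E'
from h import *
p=cell(0,.29); print(p,go([*p,.25],-6.5))
E
```

```text
[0.60002893 0.17813584] ([-53.97, -25.74, -0.03], [-0.002, 0.001, 1.441])
```

>>> {"api": "apply_moves", "payload": {
  "moves": [
    [[-54, -25.7, 0, 0, 0, 1.44, 0], [-54, -25.7, 0, 0, 0, 1.44, 0], [-54, -25.7, 0, 0, 0, 1.44, 0], [-54, -25.7, 0, 0, 0, 1.44, 0], [-54, -25.7, 0, 0, 0, 1.44, 0], [-54, -25.7, 0, 0, 0, 1.44, 0], [-54, -25.7, 0, 0, 0, 1.44, 0], [-54, -25.7, 0, 0, 0, 1.44, 0]]
  ]
}}

```text
time_s: 0.9
eef_pos: [0.4486, 0.3028, 0.2501]
eef_rot: [-0.0, 0.663, 0.749, -0.0]
wrist_force: [-0.3, 1.0, 0.2]
opening: 0.0
```

```bash
python3 - <<'E'
from h import *
p=cell(0,.29); print(p,go([*p,.25],-6.5),get_obs()["q"])
E
```

```text
[0.60002893 0.17813584] ([-14.22, 13.52, -0.0], [-0.0, 0.0, 0.235]) [3.74316423e-01 1.05902248e-01 1.69209512e+00 1.39947455e-04
 1.34395476e+00 2.52513298e-01]
```

>>> {"api": "apply_moves", "payload": {
  "moves": [
    [[-14.2, 13.5, 0, 0, 0, 0.235, 0], [-14.2, 13.5, 0, 0, 0, 0.235, 0], [-14.2, 13.5, 0, 0, 0, 0.235, 0], [-14.2, 13.5, 0, 0, 0, 0.235, 0], [-14.2, 13.5, 0, 0, 0, 0.235, 0], [-14.2, 13.5, 0, 0, 0, 0.235, 0], [-14.2, 13.5, 0, 0, 0, 0.235, 0]]
  ]
}}

```text
time_s: 1.6
eef_pos: [0.5986, 0.1815, 0.2497]
eef_rot: [-0.001, 0.744, 0.669, -0.0]
wrist_force: [-0.1, 0.5, 0.1]
opening: -0.002
```

```bash
python3 - <<'E'
from h import *
p=cell(0,.29); print(get_obs()["eef_pos"],go([*p,.085],-6.5))
c=get_calibration("wrist"); im=camera("wrist"); cv2.imwrite("pics/w1.png",im[:,:,::-1])
print(-c["R"].T@c["t"])
for n,lo,hi,z in (("orange",(5,150,60),(18,255,255),.113),):
    for b in blobs(mask(im,lo,hi))[:2]:
        r=cv2.minAreaRect(b); W=plane(c,cv2.approxPolyDP(b,3,True)[:,0],z); print(r,W.round(4).tolist())
E
```

```text
[0.59855841 0.18149329 0.24973381] ([-0.32, 0.21, 16.47], [-0.001, -0.0, 0.007])
[0.60727952 0.26100108 0.37495209]
((324.0, 229.5), (37.0, 74.0), 90.0) [[0.5716, 0.1655], [0.561, 0.1383], [0.5616, 0.1284], [0.5793, 0.1265], [0.581, 0.1329], [0.6053, 0.1303], [0.6057, 0.1237], [0.6323, 0.122], [0.6262, 0.1607]]
```

View pics/w1.png

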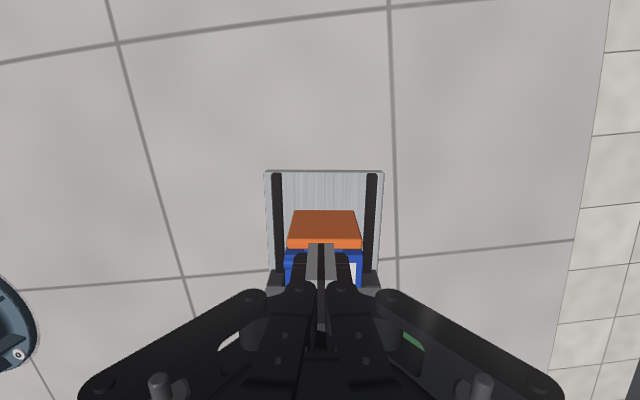

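>>> {"api": "apply_moves", "payload": {
  "moves": [
    [[-0.3, 0.2, 16.5, 0, 0, 0, 0], [-0.3, 0.2, 16.5, 0, 0, 0, 0], [-0.3, 0.2, 16.5, 0, 0, 0, 0], [-0.3, 0.2, 16.5, 0, 0, 0, 0], [-0.3, 0.2, 16.5, 0, 0, 0, 0], [-0.3, 0.2, 16.5, 0, 0, 0, 0]]
  ]
}}

```text
time_s: 2.25
eef_pos: [0.6025, 0.1784, 0.0877]
eef_rot: [0.001, 0.744, 0.669, 0.001]
wrist_force: [0.6, -1.0, 0.9]
opening: -0.001
```

```bash
python3 - <<'E'
from h import *
print(get_obs()["eef_pos"]);
for y in (.255,.225,.207): print(go([*cell(0,y),.085],-6.5))
E
```

```text
[0.60248013 0.1784486  0.08771121]
([-3.56, -0.27, 0.27], [0.003, -0.001, 0.007])
([-6.56, -0.29, 0.27], [0.003, -0.001, 0.007])
([-8.36, -0.3, 0.26], [0.003, -0.001, 0.007])
```

>>> {"api": "apply_moves", "payload": {
  "moves": [
    [[-1.5, -0.3, 0.2, 0, 0, 0, 0], [-3, -0.3, 0.2, 0, 0, 0, 0], [-4, -0.3, 0.2, 0, 0, 0, 0], [-5, -0.3, 0.2, 0, 0, 0, 0], [-6, -0.3, 0.2, 0, 0, 0, 0], [-6.8, -0.3, 0.2, 0, 0, 0, 0], [-7.2, -0.3, 0.2, 0, 0, 0, 0], [-7.5, -0.3, 0.2, 0, 0, 0, 0]]
  ]
}}

```text
time_s: 3.05
eef_pos: [0.5904, 0.1029, 0.0837]
eef_rot: [0.0, 0.744, 0.668, 0.0]
wrist_force: [-0.3, 2.6, 1.4]
opening: 0.003
```

```bash
python3 - <<'E'
from h import *
o=get_obs();print(o["eef_pos"],o["wrist_force"])
for y in (.2105,.207,.204): print(go([*cell(0,y),.085],-6.5))
c=get_calibration("top"); im=camera("top"); cv2.imwrite("pics/t2.png",cv2.resize(im[130:280,205:455],None,fx=3.2,fy=3.2,interpolation=cv2.INTER_CUBIC)[:,:,::-1])
E
```

```text
[0.59043944 0.10294455 0.08366856] [-0.3038853   2.6011032   1.44804132]
([-0.37, 0.1, -0.13], [0.001, -0.001, 0.006])
([-0.72, 0.1, -0.13], [0.001, -0.001, 0.006])
([-1.02, 0.1, -0.13], [0.001, -0.001, 0.006])
```

View pics/t2.png

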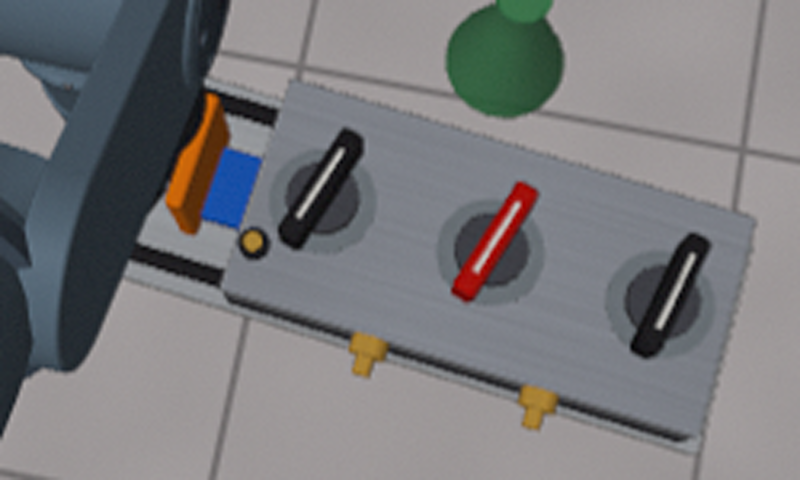

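>>> {"api": "apply_moves", "payload": {
  "moves": [
    [[-0.3, 0.1, -0.1, 0, 0, 0, 0], [-0.5, 0.1, -0.1, 0, 0, 0, 0], [-0.7, 0.1, -0.1, 0, 0, 0, 0], [-0.8, 0.1, -0.1, 0, 0, 0, 0], [-0.8, 0.1, -0.1, 0, 0, 0, 0]]
  ]
}}

```text
time_s: 3.6
eef_pos: [0.5902, 0.1001, 0.084]
eef_rot: [-0.002, 0.744, 0.668, 0.003]
wrist_force: [3.2, 23.3, -1.0]
opening: -0.003
```

>>> {"api": "apply_moves", "payload": {
  "moves": [
    [[2, 0, 0, 0, 0, 0, 0], [5, 0, 0, 0, 0, 0, 0], [5, 0, -5, 0, 0, 0, 0], [5, 0, -10, 0, 0, 0, 0], [5, 0, -15, 0, 0, 0, 0], [8, 0, -16.5, 0, 0, 0, 0.6], [12, 0, -16.5, 0, 0, 0, 0.6], [12, 0, -16.5, 0, 0, 0, 0.6]]
  ]
}}

```text
time_s: 4.4
eef_pos: [0.6033, 0.218, 0.2503]
eef_rot: [0.0, 0.743, 0.67, 0.001]
wrist_force: [0.2, 0.4, -0.6]
opening: 0.502
```

```bash
python3 - <<'E'
from h import *
o=get_obs();print(o["eef_pos"],o["wrist_force"],o["opening"])
im=camera("top"); a=cv2.resize(im[130:280,205:455],None,fx=3.2,fy=3.2,interpolation=cv2.INTER_CUBIC)
cv2.imwrite("pics/t3.png",a[:,:,::-1])
c=get_calibration("scene"); 
im=camera("scene")
for b in blobs(mask(im,(5,150,60),(18,255,255)))[:1]: print("tab scene",cv2.approxPolyDP(b,2,True)[:,0].tolist())
# expected top corners at home
X=[[*cell(x,y),.113] for x in(-.0375,.0375) for y in (.184,.196)]
print("exp scene",proj(c,X).round(1).tolist()); print("exp top",proj(get_calibration("top"),X).round(1).tolist(), (((proj(get_calibration("top"),X)-[205,130])*3.2).round(0)).tolist())
E
```

```text
[0.60327489 0.21795895 0.25028121] [ 0.23871522  0.41572002 -0.63005381] 0.5015534095671468
tab scene [[373, 225], [349, 242], [352, 245], [349, 267], [372, 249], [375, 227]]
exp scene [[371.5, 221.3], [375.6, 224.3], [347.3, 239.7], [351.5, 243.0]]
exp top [[262.6, 195.2], [256.7, 193.4], [275.0, 159.9], [269.2, 158.1]] [[184.0, 209.0], [165.0, 203.0], [224.0, 96.0], [206.0, 90.0]]
```

View pics/t3.png

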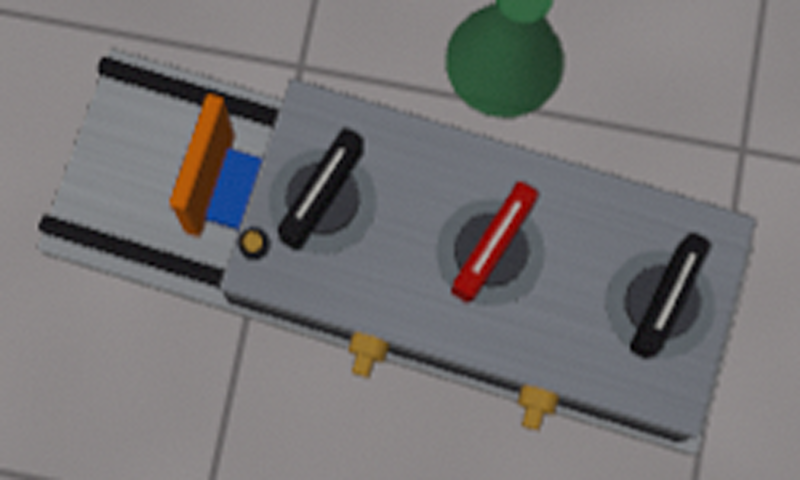

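```bash
python3 - <<'E'
from h import *
print(go([*cell(0,0),.25],68.2))
E
```

```text
([-32.67, -0.12, -0.1], [-0.002, 0.0, -1.296])
```

>>> {"api": "apply_moves", "payload": {
  "moves": [
    [[-32.7, -0.1, 0, 0, 0, -1.296, 0.6], [-32.7, -0.1, 0, 0, 0, -1.296, 0.6], [-32.7, -0.1, 0, 0, 0, -1.296, 0.6], [-32.7, -0.1, 0, 0, 0, -1.296, 0.6], [-32.7, -0.1, 0, 0, 0, -1.296, 0.6], [-32.7, -0.1, 0, 0, 0, -1.296, 0.6], [-32.7, -0.1, 0, 0, 0, -1.296, 0.6], [-32.7, -0.1, 0, 0, 0, -1.296, 0.6]]
  ]
}}

```text
time_s: 5.3
eef_pos: [0.5655, -0.1169, 0.2486]
eef_rot: [-0.001, 0.267, 0.964, -0.001]
wrist_force: [-0.8, 0.4, 0.1]
opening: 0.599
```

```bash
python3 - <<'E'
from h import *
print(go([*cell(0,0),.25],68.2))
E
```

```text
([0.21, 0.68, -0.14], [-0.003, -0.001, -0.16])
```

>>> {"api": "apply_moves", "payload": {
  "moves": [
    [[0, 0.2, 0, 0, 0, -0.16, 0.6], [0, 0.2, 0, 0, 0, -0.16, 0.6], [0, 0.2, 0, 0, 0, -0.16, 0.6]]
  ]
}}

```text
time_s: 5.6
eef_pos: [0.5676, -0.1094, 0.2488]
eef_rot: [-0.001, 0.191, 0.982, -0.0]
wrist_force: [-0.1, -0.5, 0.4]
opening: 0.598
```

```bash
python3 - <<'E'
from h import *
o=get_obs(); print(o["eef_pos"],go([*cell(0,0),.25],68.2))
c=get_calibration("wrist"); im=camera("wrist"); cv2.imwrite("pics/w2.png",im[:,:,::-1])
for b in blobs(mask(im,(0,150,60),(4,255,255)))[:2]:
    r=cv2.minAreaRect(b); W=plane(c,cv2.boxPoints(r),.125); print(r,W.round(4).tolist(),W.mean(0))
print("TCP proj at .125",proj(c,[[*o["eef_pos"][:2],.125],[*cell(0,0),.125]]))
E
```

```text
[ 0.56759632 -0.1093702   0.24878452] ([0.01, -0.07, -0.12], [-0.0, -0.001, -0.004])
((322.5, 195.0), (86.0, 17.0), 90.0) [[0.5279, -0.0998], [0.5333, -0.0865], [0.6074, -0.1155], [0.6015, -0.1301]] [ 0.5675474  -0.10797851]
TCP proj at .125 [[321.06035747 197.64524631]
 [320.23155539 197.50290513]]
```

View pics/w2.png

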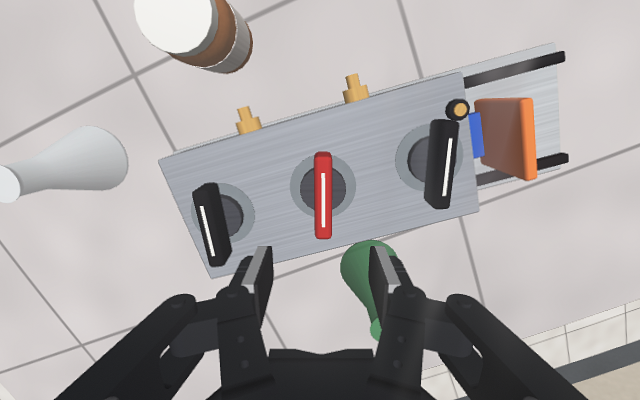

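```bash
python3 - <<'E'
from h import *
c=get_calibration("wrist")
L,C,R=[plane(c,e,.125) for e in ([(452,137),(442,195)],[(323,172),(323,227)],[(200,206),(211,255)])]
for n,e in zip("LCR",(L,C,R)):
    v=e[1]-e[0]; print(n,e.mean(0).round(4),np.degrees(np.arctan2(v[1],v[0])).round(1))
d=L.mean(0)-R.mean(0); print(np.linalg.norm(d),"yaw",np.degrees(np.arctan2(-d[0],d[1])), (L.mean(0)+R.mean(0)+C.mean(0))/3)
t=plane(c,[(524,98),(536,180)],.113); print("tab outer",t, (t-C.mean(0))@(d/np.linalg.norm(d)))
print(go([.567,-.109,.117],68.2))
E
```

```text
L [0.5825 0.0018] -24.3
C [ 0.5708 -0.1084] -21.8
R [ 0.5582 -0.2202] -17.2
0.223363453362159 yaw -6.22585825668199 [ 0.57050491 -0.10892722]
tab outer [[0.55322891 0.08316317]
 [0.62987863 0.08084698]] [0.18851862 0.1945286 ]
([0.06, -0.02, 13.19], [-0.0, -0.001, -0.003])
```

>>> {"api": "apply_moves", "payload": {
  "moves": [
    [[0, 0, 4, 0, 0, 0, 0.6], [0, 0, 8, 0, 0, 0, 0.6], [0, 0, 11, 0, 0, 0, 0.6], [0, 0, 13.1, 0, 0, 0, 0.6], [0, 0, 13.1, 0, 0, 0, 0.6], [0, 0, 13.1, 0, 0, 0, 0], [0, 0, 13.1, 0, 0, 0, 0], [0, 0, 13.1, 0, 0, 0, 0]]
  ]
}}

```text
time_s: 6.45
eef_pos: [0.5698, -0.1084, 0.1205]
eef_rot: [0.002, 0.189, 0.982, 0.0]
wrist_force: [2.2, 4.1, 2.4]
opening: 0.173
```

>>> {"api": "apply_moves", "payload": {
  "moves": [
    [[0, 0, 0, 0, 0, 0.13, 0], [0, 0, 0, 0, 0, 0.27, 0], [0, 0, 0, 0, 0, 0.41, 0], [0, 0, 0, 0, 0, 0.55, 0], [0, 0, 0, 0, 0, 0.69, 0], [0, 0, 0, 0, 0, 0.83, 0], [0, 0, 0, 0, 0, 0.97, 0], [0, 0, 0, 0, 0, 1.1, 0]]
  ]
}}

```text
time_s: 7.25
eef_pos: [0.5697, -0.1082, 0.1204]
eef_rot: [0.001, 0.676, 0.737, 0.001]
wrist_force: [2.3, 4.4, 2.3]
opening: 0.176
```

```bash
python3 - <<'E'
from h import *
o=get_obs(); print(o["eef_pos"],o["wrist_force"],o["torque"],o["opening"],o["q"][5],go([.5705,-.1087,.118],-6.3))
E
```

```text
[ 0.56973171 -0.10824293  0.1204476 ] [2.2540124  4.39744978 2.32337249] [0.52994906 0.03253295 0.13845146] 0.17585423757293825 -0.47920346858460716 ([-0.05, 0.07, 0.25], [0.004, 0.0, 0.196])
```

>>> {"api": "apply_moves", "payload": {
  "moves": [
    [[0, 0, 0, 0, 0, 0.1, 0], [0, 0, 0, 0, 0, 0.2, 0], [0, 0, 0, 0, 0, 0.25, 0], [0, 0, 0, 0, 0, 0.25, 0], [0, 0, 0, 0, 0, 0.25, 0]]
  ]
}}

```text
time_s: 7.75
eef_pos: [0.5698, -0.1082, 0.1205]
eef_rot: [0.002, 0.76, 0.65, 0.001]
wrist_force: [2.4, 4.3, 6.9]
opening: 0.172
```

```bash
python3 - <<'E'
from h import *
o=get_obs(); print(o["eef_pos"],o["wrist_force"],o["torque"],o["opening"],o["q"][5],go([.5705,-.1087,.118],-6.3))
E
```

```text
[ 0.5698253  -0.10822813  0.12047578] [2.40316448 4.34351962 6.86113416] [ 0.82716736 -0.0798047   1.68737478] 0.17226301798073498 -0.23819291788609484 ([-0.04, 0.07, 0.25], [0.004, 0.0, -0.045])
```

>>> {"api": "apply_moves", "payload": {
  "moves": [
    [[0, 0, 0, 0, 0, 0, 0.6], [0, 0, 0, 0, 0, 0, 0.6], [0, 0, 0, 0, 0, 0, 0.6], [0, 0, -5, 0, 0, 0, 0.6], [0, 0, -10, 0, 0, 0, 0.6], [0, 0, -13, 0, 0, 0, 0.6], [0, 0, -13, 0, 0, 0, 0.6]]
  ]
}}

```text
time_s: 8.45
eef_pos: [0.5709, -0.11, 0.2543]
eef_rot: [0.005, 0.761, 0.649, 0.002]
wrist_force: [-0.1, 0.1, -0.2]
opening: 0.599
```

```bash
python3 - <<'E'
from h import *
o=get_obs(); print(o["eef_pos"],o["opening"],go([.5825,.001,.25],66))
E
```

```text
[ 0.57088588 -0.10996699  0.25429587] 0.5985444663594905 ([11.14, -0.62, 0.4], [0.007, 0.008, -1.311])
```

>>> {"api": "apply_moves", "payload": {
  "moves": [
    [[11.1, -0.6, 0.3, 0, 0, -1.3, 0.6], [11.1, -0.6, 0.3, 0, 0, -1.3, 0.6], [11.1, -0.6, 0.3, 0, 0, -1.3, 0.6], [11.1, -0.6, 0.3, 0, 0, -1.3, 0.6], [11.1, -0.6, 0.3, 0, 0, -1.3, 0.6], [11.1, -0.6, 0.3, 0, 0, -1.3, 0.6], [11.1, -0.6, 0.3, 0, 0, -1.3, 0.6], [11.1, -0.6, 0.3, 0, 0, -1.3, 0.6]]
  ]
}}

```text
time_s: 9.25
eef_pos: [0.5792, 0.0018, 0.2439]
eef_rot: [-0.001, 0.259, 0.966, -0.0]
wrist_force: [0.4, -0.3, -0.0]
opening: 0.599
```

>>> {"api": "apply_moves", "payload": {
  "moves": [
    [[0, 0, 0, 0, 0, -0.1, 0.6], [0, 0, 0, 0, 0, -0.1, 0.6], [0, 0, 0, 0, 0, -0.1, 0.6]]
  ]
}}

```text
time_s: 9.55
eef_pos: [0.5795, 0.0018, 0.2444]
eef_rot: [-0.001, 0.215, 0.977, -0.0]
wrist_force: [-0.4, 0.6, -0.1]
opening: 0.598
```

```bash
python3 - <<'E'
from h import *
o=get_obs(); print(o["eef_pos"],go([.5825,.001,.25],66))
c=get_calibration("wrist"); im=camera("wrist"); cv2.imwrite("pics/w3.png",im[:,:,::-1])
print("proj",proj(c,[[*o["eef_pos"][:2],.125],[.5825,.001,.125],[.5705,-.1085,.125],[.558,-.22,.125]]).round(1).tolist())
E
```

```text
[0.57950572 0.00177036 0.24444779] ([-0.3, 0.06, -0.56], [-0.0, -0.001, -0.014])
proj [[321.0, 199.2], [321.7, 202.5], [207.6, 238.6], [104.2, 271.0]]
```

View pics/w3.png

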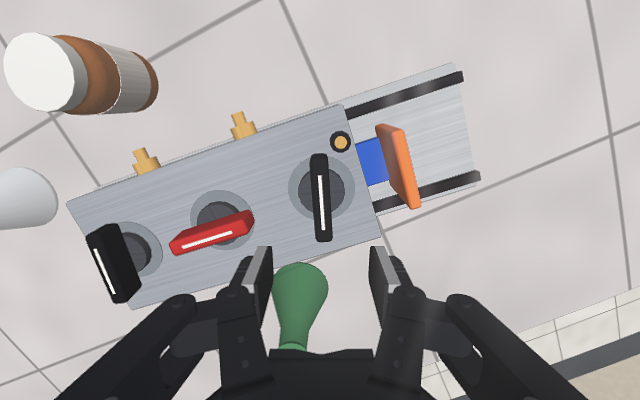

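>>> {"api": "apply_moves", "payload": {
  "moves": [
    [[-0.3, 0, 4, 0, 0, -0.03, 0.5], [-0.3, 0, 8, 0, 0, -0.03, 0.5], [-0.3, 0, 11, 0, 0, -0.03, 0.5], [-0.3, 0, 12.6, 0, 0, -0.03, 0.5], [-0.3, 0, 12.6, 0, 0, -0.03, 0.5], [-0.3, 0, 12.6, 0, 0, -0.03, 0], [-0.3, 0, 12.6, 0, 0, -0.03, 0], [-0.3, 0, 12.6, 0, 0, -0.03, 0]]
  ]
}}

```text
time_s: 10.4
eef_pos: [0.5837, 0.0004, 0.121]
eef_rot: [0.001, 0.199, 0.98, -0.0]
wrist_force: [-0.8, 0.5, 2.1]
opening: 0.176
```

```bash
python3 - <<'E'
from h import *
o=get_obs(); print(o["eef_pos"],o["wrist_force"],o["torque"],o["opening"],o["q"][5],go([.5825,.001,.118],-8))
E
```

```text
[5.83683635e-01 4.16806463e-04 1.20979857e-01] [-0.77202162  0.5140257   2.14462351] [-0.06902331  0.12837216 -0.09866543] 0.17612367020265582 -1.3729393737186626 ([0.13, 0.01, 0.3], [0.002, 0.002, 1.31])
```

>>> {"api": "apply_moves", "payload": {
  "moves": [
    [[0, 0, 0, 0, 0, 0.13, 0], [0, 0, 0, 0, 0, 0.27, 0], [0, 0, 0, 0, 0, 0.41, 0], [0, 0, 0, 0, 0, 0.55, 0], [0, 0, 0, 0, 0, 0.69, 0], [0, 0, 0, 0, 0, 0.83, 0], [0, 0, 0, 0, 0, 0.97, 0], [0, 0, 0, 0, 0, 1.1, 0]]
  ]
}}

```text
time_s: 11.2
eef_pos: [0.5823, -0.0006, 0.1209]
eef_rot: [0.001, 0.683, 0.73, -0.001]
wrist_force: [-8.3, -5.2, 7.2]
opening: 0.176
```

>>> {"api": "apply_moves", "payload": {
  "moves": [
    [[0, 0, 0, 0, 0, 0.1, 0], [0, 0, 0, 0, 0, 0.18, 0], [0, 0, 0, 0, 0, 0.24, 0], [0, 0, 0, 0, 0, 0.24, 0], [0, 0, 0, 0, 0, 0.24, 0]]
  ]
}}

```text
time_s: 11.7
eef_pos: [0.582, -0.0006, 0.121]
eef_rot: [0.001, 0.763, 0.646, -0.002]
wrist_force: [-7.7, -4.5, 7.7]
opening: 0.171
```

```bash
python3 - <<'E'
from h import *
o=get_obs(); print(o["eef_pos"],o["wrist_force"],o["torque"],o["opening"],o["q"][5],go([.5825,.001,.118],-8))
E
```

```text
[ 5.82020499e-01 -5.59371235e-04  1.20980272e-01] [-7.73964256 -4.54890703  7.71888814] [-0.73726974  1.28452255  1.35742583] 0.17108979369843358 -0.035465777102416975 ([0.16, 0.02, 0.3], [-0.001, 0.003, -0.026])
```

>>> {"api": "apply_moves", "payload": {
  "moves": [
    [[0, 0, 0, 0, 0, 0, 0.5], [0, 0, 0, 0, 0, 0, 0.5], [0, 0, 0, 0, 0, 0, 0.5], [0, 0, -5, 0, 0, 0, 0.5], [0, 0, -10, 0, 0, 0, 0.5], [0, 0, -13, 0, 0, 0, 0.6], [0, 0, -13, 0, 0, 0, 0.6]]
  ]
}}

```text
time_s: 12.4
eef_pos: [0.5858, 0.0003, 0.2558]
eef_rot: [0.004, 0.764, 0.645, 0.004]
wrist_force: [1.1, -0.9, 0.4]
opening: 0.6
```

```bash
python3 - <<'E'
from h import *
o=get_obs(); print(o["eef_pos"],o["opening"],go([.558,-.219,.25],72.8))
E
```

```text
[5.85835263e-01 2.79557521e-04 2.55763014e-01] 0.5995438789552892 ([-22.08, 0.94, 0.59], [0.009, 0.008, -1.439])
```

>>> {"api": "apply_moves", "payload": {
  "moves": [
    [[-22, 0.9, 0.3, 0, 0, -1.43, 0.6], [-22, 0.9, 0.3, 0, 0, -1.43, 0.6], [-22, 0.9, 0.3, 0, 0, -1.43, 0.6], [-22, 0.9, 0.3, 0, 0, -1.43, 0.6], [-22, 0.9, 0.3, 0, 0, -1.43, 0.6], [-22, 0.9, 0.3, 0, 0, -1.43, 0.6], [-22, 0.9, 0.3, 0, 0, -1.43, 0.6], [-22, 0.9, 0.3, 0, 0, -1.43, 0.6]]
  ]
}}

```text
time_s: 13.2
eef_pos: [0.5541, -0.218, 0.2452]
eef_rot: [-0.001, 0.283, 0.959, 0.0]
wrist_force: [-0.5, 0.3, 0.4]
opening: 0.599
```

```bash
python3 - <<'E'
from h import *
print(go([.558,-.219,.25],72.8))
E
```

```text
([-0.38, 0.13, -0.48], [0.0, -0.001, -0.273])
```

>>> {"api": "apply_moves", "payload": {
  "moves": [
    [[-0.4, 0.0, 0, 0, 0, -0.26, 0.6], [-0.4, 0.0, 0, 0, 0, -0.26, 0.6], [-0.4, 0.0, 0, 0, 0, -0.26, 0.6], [-0.4, 0.0, 0, 0, 0, -0.26, 0.6]]
  ]
}}

```text
time_s: 13.6
eef_pos: [0.5577, -0.2197, 0.2456]
eef_rot: [-0.0, 0.16, 0.987, 0.0]
wrist_force: [0.4, 0.2, -0.2]
opening: 0.602
```

```bash
python3 - <<'E'
from h import *
o=get_obs(); print(o["eef_pos"],go([.558,-.219,.118],72.8))
c=get_calibration("wrist"); im=camera("wrist"); cv2.imwrite("pics/w4.png",im[:,:,::-1])
print("proj",proj(c,[[*o["eef_pos"][:2],.125],[.558,-.2195,.125]]).round(1).tolist())
E
```

```text
[ 0.55766801 -0.21969983  0.24561587] ([-0.02, 0.07, 12.76], [0.0, -0.001, -0.021])
proj [[321.0, 198.7], [321.3, 199.0]]
```

View pics/w4.png

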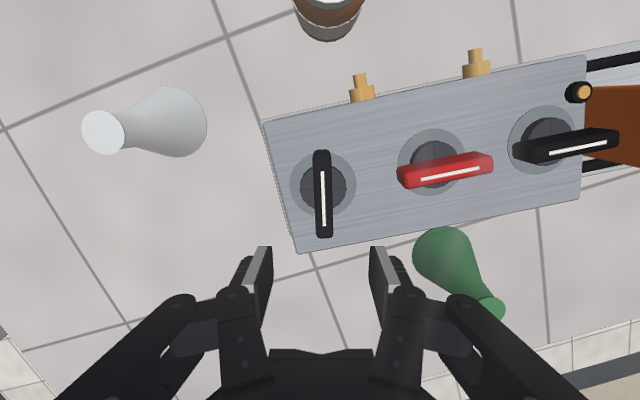

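>>> {"api": "apply_moves", "payload": {
  "moves": [
    [[0, 0.1, 4, 0, 0, -0.03, 0.5], [0, 0.1, 8, 0, 0, -0.03, 0.5], [0, 0.1, 11, 0, 0, -0.03, 0.5], [0, 0.1, 12.7, 0, 0, -0.03, 0.5], [0, 0.1, 12.7, 0, 0, -0.03, 0.5], [0, 0.1, 12.7, 0, 0, -0.03, 0], [0, 0.1, 12.7, 0, 0, -0.03, 0], [0, 0.1, 12.7, 0, 0, -0.03, 0]]
  ]
}}

```text
time_s: 14.45
eef_pos: [0.5594, -0.2183, 0.1211]
eef_rot: [0.001, 0.144, 0.99, 0.0]
wrist_force: [1.8, 3.9, -0.8]
opening: 0.174
```

>>> {"api": "apply_moves", "payload": {
  "moves": [
    [[0, 0, 0, 0, 0, 0.13, 0], [0, 0, 0, 0, 0, 0.27, 0], [0, 0, 0, 0, 0, 0.41, 0], [0, 0, 0, 0, 0, 0.55, 0], [0, 0, 0, 0, 0, 0.69, 0], [0, 0, 0, 0, 0, 0.83, 0], [0, 0, 0, 0, 0, 0.97, 0], [0, 0, 0, 0, 0, 1.1, 0]]
  ]
}}

```text
time_s: 15.25
eef_pos: [0.5581, -0.2194, 0.1211]
eef_rot: [0.0, 0.642, 0.767, -0.001]
wrist_force: [-4.8, 1.4, 2.6]
opening: 0.175
```

```bash
python3 - <<'E'
from h import *
o=get_obs(); print(o["eef_pos"],o["wrist_force"],o["torque"],o["opening"],o["q"][5],go([.558,-.2195,.118],-8))
E
```

```text
[ 0.55810791 -0.2193622   0.12110409] [-4.80725515  1.40273345  2.58489606] [-0.01112968  0.96362215  0.16756927] 0.1749983967418864 -0.7479289045472919 ([-0.01, -0.01, 0.31], [-0.0, 0.001, 0.316])
```

>>> {"api": "apply_moves", "payload": {
  "moves": [
    [[0, 0, 0, 0, 0, 0.12, 0], [0, 0, 0, 0, 0, 0.24, 0], [0, 0, 0, 0, 0, 0.32, 0], [0, 0, 0, 0, 0, 0.35, 0], [0, 0, 0, 0, 0, 0.35, 0], [0, 0, 0, 0, 0, 0.35, 0]]
  ]
}}

```text
time_s: 15.85
eef_pos: [0.5576, -0.2194, 0.1211]
eef_rot: [0.0, 0.763, 0.647, -0.001]
wrist_force: [-7.0, -0.1, 3.4]
opening: 0.173
```

```bash
python3 - <<'E'
from h import *
o=get_obs(); print(o["eef_pos"],o["wrist_force"],o["torque"],o["opening"],o["q"][5],go([.558,-.2195,.118],-8))
E
```

```text
[ 0.55764122 -0.21935656  0.12114244] [-6.98473533 -0.11075193  3.35791809] [0.09100584 1.09157974 1.85945638] 0.17279919685765258 -0.4062893592510125 ([-0.01, 0.04, 0.31], [-0.001, 0.002, -0.024])
```

End stop felt (1.86 N m). Release, rise, and check.

>>> {"api": "apply_moves", "payload": {
  "moves": [
    [[0, 0, 0, 0, 0, 0, 0.5], [0, 0, 0, 0, 0, 0, 0.5], [0, 0, 0, 0, 0, 0, 0.5], [0, 0, -5, 0, 0, 0, 0.5], [0, 0, -10, 0, 0, 0, 0.5], [0, 0, -15, 0, 0, 0, 0.5], [-10, 0, -18, 0, 0, 0, 0.5], [-15, 0, -18, 0, 0, 0, 0.5]]
  ]
}}

```text
time_s: 16.65
eef_pos: [0.5435, -0.3155, 0.2959]
eef_rot: [0.004, 0.763, 0.647, 0.001]
wrist_force: [0.8, 0.3, -0.2]
opening: 0.499
```

```bash
python3 - <<'E'
from h import *
print(get_obs()["eef_pos"],get_obs()["wrist_force"])
a=camera("top")[110:335,205:505]; cv2.imwrite("pics/t4.png",cv2.resize(a,None,fx=2.6,fy=2.6,interpolation=cv2.INTER_CUBIC)[:,:,::-1])
s=camera("scene"); s0=cv2.imread("pics/scene0.png")[:,:,::-1]
for n,b in (("green",(235,205,290,275)),("clear",(245,112,285,165)),("jar",(318,130,352,188))):
    x,y,X,Y=b; d=np.abs(s[y:Y,x:X].astype(int)-s0[y:Y,x:X]).max(2); print(n,"changed px",int((d>25).sum()),"of",d.size)
E
```

```text
[ 0.54354806 -0.31547113  0.29593106] [ 0.83803031  0.34577085 -0.24519111]
green changed px 0 of 3850
clear changed px 150 of 2120
jar changed px 6 of 1972
```

View pics/t4.png

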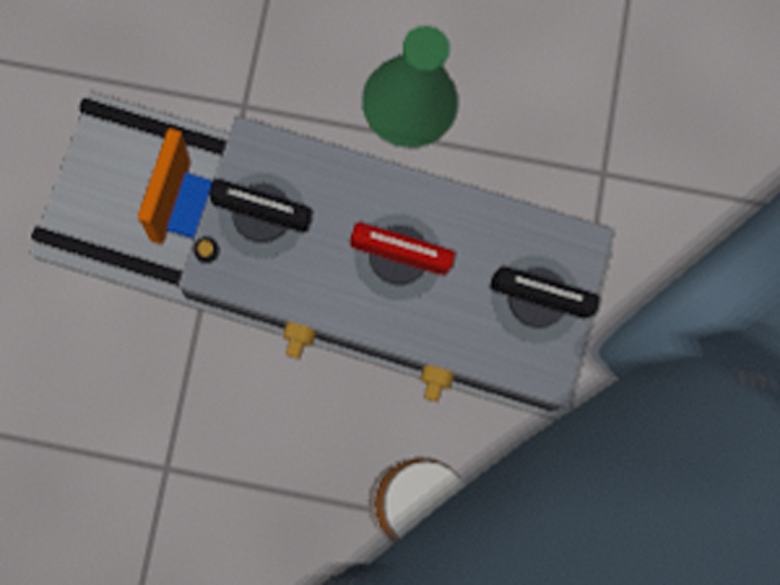

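```bash
python3 -c "
from bench import *
print(hand_in())"
```

```text
the job is handed in; nothing more can be done
None
```

The cassette is home and all three knobs were turned to their end stops. I did the red centre one first, then the left, then the right, and handed the job in at about 17 s. The hand-in gave no verdict.

**Cassette:** I pushed the tab with the shut fingers until it stopped hard, with the wrist reading 23 N. After I backed off, the wrist view put the tab's outer face at about 189 to 195 mm, against 196 mm expected when home. The other estimates disagreed by about 4 mm: a top view put the tab about 4 mm further in, and the contact position put it about 4 mm short. I relied on the hard-stop force.

**Knobs:** The resisting torque rose from about 0.15 to 1.4–1.9 N m at each end stop. In the last top view all three bars lie along the cell to within about 1 degree.

**Flasks and jar:** In the scene view the green flask showed no changed pixels and the jar showed 6. The clear flask's window showed 150 of 2120. I think that was the arm or its shadow beside the flask, but I did not look again. I never lowered the arm near it.

**At hand-in:** The gripper was open and clear of everything, 0.30 m above the table.

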